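# Nest the washed sample cups

### The job

Nest the three sample cups into one mouth-down stack on the white tray: the blue cup over the white one, then the yellow one, which lies in the sloping draining cradle, over the blue. Each cup first stops proud on the sprung tabs of the cup below, so press it down until it is fully home, but gently (never more than 70 N, jolts included). The white cup stays where it stands, and leave the two small bottles behind alone.

Things in the scene. Friction and masses are not known exactly. Their poses are not given: they have to be found in the camera images.
- cup_white: White tapered cup, 95 mm tall, mouth 82.5 mm (76.5 inside), walls 3 mm, about 0.17 kg, standing mouth down on the tray. Origin: centre of the mouth; z points from mouth to foot (up when mouth down). Cone from the mouth to 63 mm across, 65 mm from the mouth; then a step to a straight foot band 54 mm across, 65 to 95 mm from the mouth: the place to grip. Shape of all three cups.
- cup_blue: Blue cup, same shape and axes as the white one, standing mouth down on the worktop. Each cup has three black sprung tabs outside, 33 to 46 mm from its mouth. A cup slipped over another stops on these tabs with its mouth about 39 mm above the lower mouth; 6 to 15 N push it on to a hard stop at 30 mm, where it stays by itself.
- cup_yellow: Yellow cup, same shape and axes as the white one, lying in the cradle with its foot end raised about 22 degrees (z slopes up along the cup). The foot band overhangs the wires freely, about 80 mm above the worktop, open to a grasp from both sides.
- tray: White plastic tray turned over, 102 x 172 x 22 mm, fixed. Origin: centre of its underside; its top is 22 mm up.
- cradle: Grey base plate 130 x 80 x 6 mm, fixed, with two sloping steel wires (6 mm thick, 40 mm apart) that carry the yellow cup and a cross wire that its mouth rests against. Origin: centre underneath; its x axis points horizontally from the cup's mouth to its foot. The wires rise to about 46 mm at most.
- buffer_bottle: Bystander: white plastic bottle with a blue cap, 48 mm across, 83 mm tall, loose at the back. Origin: centre of its underside.
- white_bottle: Bystander: white plastic bottle with a white cap, 42 mm across, 71 mm tall, loose at the back. Origin: centre of its underside.

How it is judged:
By the outcome, as a careful person would: the job done as asked, in the order asked, and still so for the second after the job is handed in, with the robot touching nothing.
It also fails if it takes over 58 s, if anything falls off the work surface, if the arm or the gripper's body presses on something with over 40 N, if the wrist force passes 120 N, or if a joint passes its speed limit or range.

### The arm

A 6-joint arm with a two-finger parallel gripper is mounted at the origin on the work surface; the furniture and walls round the work are solid. World frame = base frame: x ahead of the robot, y to its left, z up, the work surface at z = 0. Lengths are in mm, angles in rad, forces in N, time in s.
With the tool pointing down it reaches from about 275 to 850 mm from the base axis. Payload 5.2 kg.
Tool frame: the origin (TCP) lies at the very end of the fingers, on their centre line; the grasp point (between the pads) lies 19 mm behind it (manip.pinch_z is the distance from the TCP to the grasp point, in mm); z points along the fingers, y is the line along which they close (so a half turn about z gives the same grasp; the last joint's range is limited). The gripper opens to 85 mm and grips with 20 to 120 N. Pads are 22 mm wide; open, the fingers measure 114 mm over their backs; the gripper's body (76 mm by 85 mm) begins 54 mm behind the grasp point. The pads swing forward as they close: fully open they stand 13 mm farther back than shut.
Start: joints at [1.009, 0.259, 1.535, -0, 1.348, -0.203], TCP at [193.112, 514.988, 231.31] pointing down, gripper open.
Joint ranges: [-3.14, 3.14], [-0.91, 2.08], [0.19, 2.58], [-1.22, 4.36], [0.22, 2.71], [-3.12, 3.12]. Speed limits (rad/s): [2.57, 2.57, 3.14, 3.14, 3.14, 3.14].

### API

Orientations are given as a rotation vector (axis times angle).
In Python, from cell import status, snapshot, manip, look_for, masks_of gives the robot as it stands. The module is installed in compiled form; this text tells all that it offers.
- The arm moves only by the shell command python3 -m jog 'ROWS'. ROWS is JSON, a list of rows, each an object with "fingers": the closure, from -1 (fully open) to 1 (shut), so that 0 is half open; "translation": the shift along the tool's x, y, z scaled (see below), a list of three; "rotation": the turn, a rotation vector about the tool's x, y, z scaled (see below), a list of three. A call has 1 to 5 rows; each row shifts and turns the commanded pose from where the row before left it, along the tool's axes as they then stand; what a row does not reach is not made up. The controller multiplies each number of a shift by 0.3 m and each number of a turn by 90 degrees. A row lasts 1/10 s, in which the tool goes at most 50 mm and 8.59 degrees, less where a joint would pass 70% of its speed; a pose out of reach is approached as far as the arm can. A call with a number of a shift or a turn outside -1 to 1 is refused whole. A call with a gripper value outside its range is refused whole. The fingers move at their own pace and stop on an object; the grip force is fixed at half the most. Time passes only in rows, so rows that do not move let the fingers close. It gives the time, the measured TCP pose, the force, the opening and the grip force at its end, in the units of the state.
- status.sense(): the state, without advancing time (a new reading comes with each control period).
- snapshot(name): name is "side" or "top" or "wrist"; returns a dict with "image" (480x640x3 uint8, blue, green, red), "range_z" (480x640 float32, mm along the optical axis (not along the pixel's ray), 0 where there is no reading), "fx", "fy", "cx", "cy" (pixels), "dist" ([k1, k2, p1, p2, k3] as OpenCV has them; the pictures are not rectified), "R" (3x3) and "t" (3): a world point X has camera coordinates R X + t; the wrist camera has in their place "T_tool_cam" (4x4, takes a point from camera to tool coordinates, whose origin is the TCP and whose axes are the flange's). Camera axes: x right, y down, z forward; pixel columns grow to the right and rows downward; lengths in mm; the calibration is good to about 2 mm. A picture is of the moment at which its call begins: read the wrist's pose just before it.
- manip.sign_off(): hands the job in; it is judged then, once.
Trained networks look in a picture, given as the dict that the camera call returned (one of the last four; its "shot" number tells which), for a name from the list of things; names that differ only in an ending like _2 or _b are one class to them, and where a whole thing is asked for, a point or a joint stands for the part that bears it (a point fixed in the world has none). Each returns a list of dicts, best first, with "conf" (0 to 1); they miss things now and then, are a little off and sometimes report something else, mostly with a low value. They report only what shows in the picture. A call takes as long as a camera call.
- look_for(picture, label): "uv" ([column, row] in pixels, amid what is visible of it).
- masks_of(picture, label): "mask" (480x640 bool, what is visible of it) and "uv" ([column, row] in pixels, amid what is visible of it).
The state is a dict: "time_s": time; "joint_pos": joint angles; "dq": joint speeds; "tau": joint torques, N m; "ee_pos": TCP position; "ee_rot": TCP orientation; "force": force on the tool from outside, world axes, zero at the start; "torque": the same for the moment, N m; "finger_gap": opening from 0.0 (shut) to 1.0 (fully open); "grasp_force": force on a finger pad.
Only numpy, scipy, OpenCV 4.12 (cv2) and the standard library are available. Lean on these libraries where they do the work, as an engineer would, in place of code of your own. Each camera call takes 0.05 s, during which the arm holds its last target. There are 200 camera calls.

## Working session

There is one attempt and no reset: what is moved stays moved. The work goes in short steps, Python scripts to look and compute and a shell command to move; the robot and the scene stay as the last step left them, time stands still between calls to the robot, and variables do not carry over. Pictures are saved under pics/ and viewed, at most 10 in all, crops included, and the job is handed in when it is done.

```bash
mkdir -p pics
cat > h.py <<'E'
import numpy as np, cv2
from scipy.spatial.transform import Rotation as Ro
from cell import status, snapshot, manip, look_for, masks_of
def camT(s, st=None):
    if 'R' in s:
        R=np.array(s['R']);t=np.array(s['t']);return R.T,-R.T@t
    T=np.array(s['T_tool_cam']);Rt=Ro.from_rotvec(st['ee_rot']).as_matrix()
    return Rt@T[:3,:3],Rt@T[:3,3]+np.array(st['ee_pos'])
def cloud(s,mask,st=None):
    z=s['range_z'];m=mask&(z>0);v,u=np.nonzero(m)
    K=np.array([[s['fx'],0,s['cx']],[0,s['fy'],s['cy']],[0,0,1]])
    n=cv2.undistortPoints(np.stack([u,v],1).astype(float)[:,None],K,np.array(s['dist']))[:,0]
    zz=z[v,u][:,None];P=np.hstack([n*zz,zz])
    R,c=camT(s,st);return P@R.T+c
E
python3 - <<'E'
from h import *
st=status.sense();print(st)
for n in ['top','side']:
    s=snapshot(n);cv2.imwrite(f'pics/{n}0.png',s['image'])
    for l in ['cup_white','cup_blue','cup_yellow','tray','cradle','buffer_bottle','white_bottle']:
        r=masks_of(s,l)
        for q in r[:2]:
            P=cloud(s,q['mask'])
            if len(P)<20: print(n,l,q['conf'],q['uv'],len(P));continue
            print(n,l,round(q['conf'],2),np.round(q['uv']),len(P),*np.round(np.percentile(P,[2,50,98],axis=0)).tolist())
            top=P[P[:,2]>np.percentile(P[:,2],98)-6]
            print('   top mean',np.round(top.mean(0),1), 'mid',np.round((top.min(0)+top.max(0))/2,1))
E
```

```text
{'time_s': 0.0, 'joint_pos': array([ 1.00919524e+00,  2.59336916e-01,  1.53609831e+00, -4.50514237e-06,
        1.34799918e+00, -2.02766065e-01]), 'dq': array([-1.62118686e-04, -7.27679463e-05, -6.06442967e-04, -3.28099660e-03,
        7.36892867e-04,  1.64514402e-03]), 'tau': array([ 1.72125579e-03, -4.46030116e+01, -2.90575701e+01, -1.29774890e-04,
        1.19046276e-02, -1.14853270e-05]), 'ee_pos': array([192.82238326, 514.52086447, 230.4718614 ]), 'ee_rot': array([-5.60513919e-01, -3.09049052e+00,  2.68627209e-03]), 'force': array([-0.39283506, -0.16212248,  0.30392902]), 'torque': array([-0.02997811, -0.03319634, -0.01231503]), 'grasp_force': 0.0, 'finger_gap': 1.0001077577195552}
top cup_white 0.67 [444. 306.] 1732 [434.0, -287.0, 24.0] [470.0, -249.0, 91.0] [506.0, -226.0, 120.0]
   top mean [ 469.7 -264.3  118.1] mid [ 469.8 -264.4  118.8]
top cup_white 0.33 [202. 285.] 761 [477.0, 182.0, 3.0] [515.0, 199.0, 6.0] [553.0, 305.0, 11.0]
   top mean [514.2 211.9   8.2] mid [514.9 245.3  47.1]
top cup_blue 0.82 [290. 289.] 1350 [470.0, -8.0, 15.0] [504.0, 25.0, 94.0] [539.0, 61.0
[... 1403 characters left out ...]
] [554.0, 282.0, 106.0]
   top mean [515.1 266.8 103.5] mid [515.2 262.1 105.7]
side tray 0.61 [316. 371.] 4036 [393.0, -324.0, 1.0] [487.0, -298.0, 22.0] [562.0, -221.0, 24.0]
   top mean [ 479.4 -277.7   22.3] mid [ 477.9 -272.6   34.1]
side cradle 0.62 [263. 241.] 203 [477.0, 181.0, 2.0] [486.0, 221.0, 7.0] [502.0, 297.0, 18.0]
   top mean [496.5 204.9  19.6] mid [489.8 130.3  39.2]
side buffer_bottle 0.9 [375. 270.] 1113 [628.0, -79.0, 3.0] [644.0, -71.0, 51.0] [671.0, -39.0, 84.0]
   top mean [650.1 -58.9  82.3] mid [651.4 -56.1  81.2]
side white_bottle 0.82 [362. 244.] 409 [650.0, 39.0, 7.0] [659.0, 46.0, 54.0] [687.0, 66.0, 72.0]
   top mean [670.3  51.9  70.1] mid [671.9  55.5  69.4]
```

View pics/top0.png

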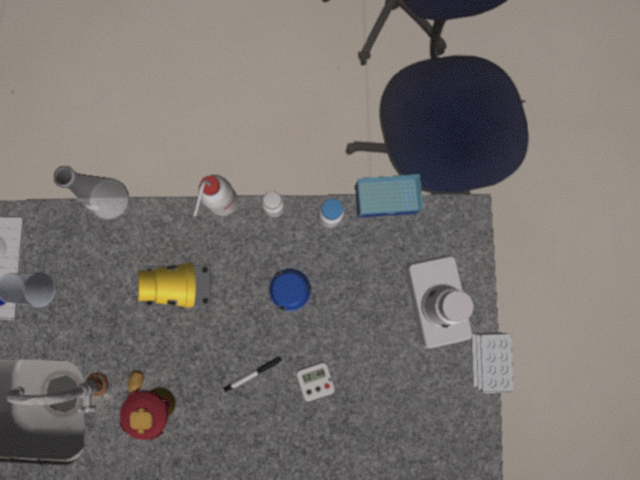

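View pics/side0.png

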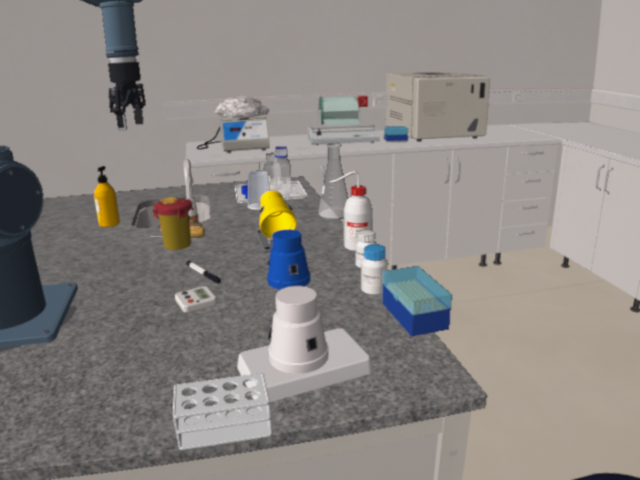

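Top view: yellow cup at (168,286) with its foot to the left (+y), blue at (290,289), white on the tray at (448,306). Side view: all cups are as described, and the path between them is clear.

```bash
cat >> h.py <<'E'
from scipy.linalg import fractional_matrix_power as fmp
def plan(pos,rot=None,n=None,st=None):
    st=st or status.sense()
    def T(p,r):
        M=np.eye(4);M[:3,:3]=r.as_matrix();M[:3,3]=p;return M
    r0=Ro.from_rotvec(st['ee_rot']);r1=r0 if rot is None else rot
    D=np.linalg.inv(T(st['ee_pos'],r0))@T(pos,r1)
    a=np.degrees(np.linalg.norm(Ro.from_matrix(D[:3,:3]).as_rotvec()))
    k=n or max(1,int(np.ceil(max(np.linalg.norm(D[:3,3])/46,a/8.3))))
    d=np.real(fmp(D,1/k))
    print('rows',k,'trans',np.round(d[:3,3]/300,4).tolist(),'rot',np.round(Ro.from_matrix(d[:3,:3]).as_rotvec()/(np.pi/2),4).tolist())
def yawdown(yaw_y_deg):  # tool down, tool y at given azimuth
    t=np.radians(yaw_y_deg);y=np.array([np.cos(t),np.sin(t),0]);z=np.array([0,0,-1.])
    return Ro.from_matrix(np.stack([np.cross(y,z),y,z],1))
E
python3 -c "
from h import *
plan([505,26,190],yawdown(69.5))"; python3 -m jog '[{"fingers":-1,"translation":[0,0,0],"rotation":[0,0,0]}]'
```

```text
rows 13 trans [-0.1189, -0.0894, 0.0106] rot [0.0, -0.0, -0.0]
time_s: 0.9
ee_pos: [193.1, 515.0, 231.3]
ee_rot: [0.56, 3.091, 0.0]
force: [0.2, 0.2, -0.0]
finger_gap: 0.998
grasp_force: 0.0
```

```bash
R='x'; python3 -m jog '[{"fingers":-1,"translation":[-0.119,-0.0894,0.0106],"rotation":[0,0,0]},{"fingers":-1,"translation":[-0.119,-0.0894,0.0106],"rotation":[0,0,0]},{"fingers":-1,"translation":[-0.119,-0.0894,0.0106],"rotation":[0,0,0]},{"fingers":-1,"translation":[-0.119,-0.0894,0.0106],"rotation":[0,0,0]},{"fingers":-1,"translation":[-0.119,-0.0894,0.0106],"rotation":[0,0,0]}]' >/dev/null; python3 -m jog '[{"fingers":-1,"translation":[-0.119,-0.0894,0.0106],"rotation":[0,0,0]},{"fingers":-1,"translation":[-0.119,-0.0894,0.0106],"rotation":[0,0,0]},{"fingers":-1,"translation":[-0.119,-0.0894,0.0106],"rotation":[0,0,0]},{"fingers":-1,"translation":[-0.119,-0.0894,0.0106],"rotation":[0,0,0]},{"fingers":-1,"translation":[-0.119,-0.0894,0.0106],"rotation":[0,0,0]}]'; python3 -m jog '[{"fingers":-1,"translation":[-0.119,-0.0894,0.0106],"rotation":[0,0,0]},{"fingers":-1,"translation":[-0.119,-0.0894,0.0106],"rotation":[0,0,0]},{"fingers":-1,"translation":[-0.119,-0.0894,0.0106],"rotation":[0,0,0]},{"fingers":-1,"translation":[0,0,0],"rotation":[0,0,0]}]'
python3 - <<'E'
from h import *
st=status.sense();s=snapshot('wrist');cv2.imwrite('pics/w1.png',s['image'])
print(st['ee_pos'],st['joint_pos'])
for q in masks_of(s,'cup_blue')[:2]:
    P=cloud(s,q['mask'],st);print(q['conf'],q['uv'],np.round(np.percentile(P,[2,50,98],axis=0)).tolist())
    top=P[P[:,2]>np.percentile(P[:,2],95)-8];print(len(top),top.mean(0),(top.min(0)+top.max(0))/2,np.ptp(top,axis=0),cv2.minEnclosingCircle(top[:,:2].astype(np.float32)))
plan([505.2,26.4,69],yawdown(69.5))
E
```

```text
time_s: 1.9
ee_pos: [434.0, 136.8, 199.7]
ee_rot: [0.561, 3.09, 0.001]
force: [1.1, 1.0, 0.3]
finger_gap: 1.001
grasp_force: 0.0
time_s: 2.3
ee_pos: [508.0, 20.9, 189.6]
ee_rot: [0.568, 3.088, -0.003]
force: [-0.6, 0.6, 0.2]
finger_gap: 1.001
grasp_force: 0.0
[508.04231979  20.89876753 189.59473706] [-0.1774057   0.21652294  1.69700792 -0.00171481  1.2261587  -1.38387709]
0.94 [328.8, 214.9] [[468.0, -3.0, 14.0], [495.0, 30.0, 95.0], [529.0, 62.0, 97.0]]
6444 [504.33487306  27.55757891  95.2263383 ] [505.52741201  27.15289455  93.0915172 ] [53.78281286 53.5186629   9.6984311 ] ((505.6712951660156, 27.34014892578125), 27.258617401123047)
rows 3 trans [0.0006, 0.0016, 0.134] rot [0.0, -0.0003, -0.0007]
```

```bash
python3 -m jog '[{"fingers":-0.8,"translation":[0,0.003,0.14],"rotation":[0,0,0]},{"fingers":-0.8,"translation":[0,0,0.14],"rotation":[0,0,0]},{"fingers":-0.8,"translation":[0,0,0.1],"rotation":[0,0,0]},{"fingers":-0.8,"translation":[0,0,0.023],"rotation":[0,0,0]},{"fingers":-0.8,"translation":[0,0,0],"rotation":[0,0,0]}]';  python3 -m jog '[{"fingers":1,"translation":[0,0,0],"rotation":[0,0,0]},{"fingers":1,"translation":[0,0,0],"rotation":[0,0,0]},{"fingers":1,"translation":[0,0,0],"rotation":[0,0,0]},{"fingers":1,"translation":[0,0,0],"rotation":[0,0,0]},{"fingers":1,"translation":[0,0,0],"rotation":[0,0,0]}]'; python3 -m jog '[{"fingers":1,"translation":[0,0,0],"rotation":[0,0,0]},{"fingers":1,"translation":[0,0,0],"rotation":[0,0,0]},{"fingers":1,"translation":[0,0,0],"rotation":[0,0,0]}]'
python3 -c "
from h import *
s=snapshot('wrist');cv2.imwrite('pics/w2.png',s['image'])"
```

```text
time_s: 2.9
ee_pos: [504.5, 27.6, 68.7]
ee_rot: [-0.558, -3.089, -0.0]
force: [-0.1, 0.2, 1.0]
finger_gap: 0.902
grasp_force: 0.0
time_s: 3.4
ee_pos: [507.0, 26.5, 71.4]
ee_rot: [0.56, 3.087, 0.001]
force: [-1.6, 0.9, 5.1]
finger_gap: 0.613
grasp_force: 62.2
time_s: 3.7
ee_pos: [507.0, 26.5, 71.4]
ee_rot: [0.56, 3.087, 0.001]
force: [-1.7, 0.6, 5.1]
finger_gap: 0.611
grasp_force: 62.2
```

View pics/w2.png

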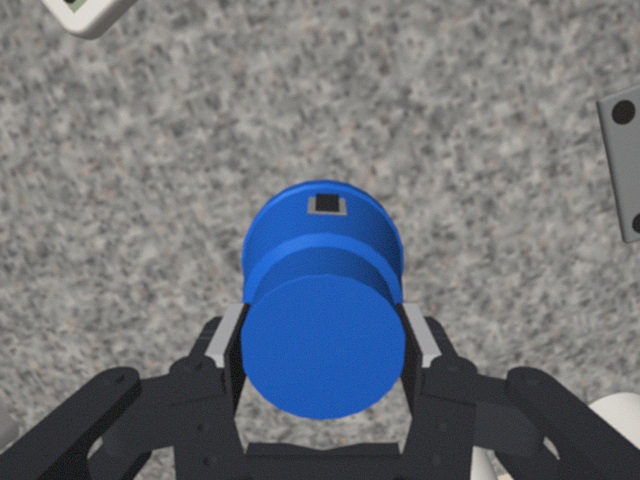

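Wrist view: the blue foot (325,345) sits centred between the pads. Lift and carry.

```bash
python3 -m jog '[{"fingers":1,"translation":[0,0,-0.05],"rotation":[0,0,0]},{"fingers":1,"translation":[0,0,-0.14],"rotation":[0,0,0]},{"fingers":1,"translation":[0,0,-0.14],"rotation":[0,0,0]},{"fingers":1,"translation":[0,0,-0.14],"rotation":[0,0,0]},{"fingers":1,"translation":[0,0,0],"rotation":[0,0,0]}]'
python3 - <<'E'
from h import *
st=status.sense();s=snapshot('wrist')
q=masks_of(s,'cup_blue')[0];P=cloud(s,q['mask'],st)
top=P[P[:,2]>np.percentile(P[:,2],95)-4];print(st['ee_pos'],len(top),P[:,2].max(),cv2.minEnclosingCircle(top[:,:2].astype(np.float32)))
Rm=Ro.from_rotvec(st['ee_rot']).as_matrix()
L=(top-st['ee_pos'])@Rm;print(L.mean(0),L.min(0),L.max(0))
plan([470,-205,209],yawdown(69.5))
E
```

```text
time_s: 4.25
ee_pos: [509.5, 25.9, 217.7]
ee_rot: [0.558, 3.077, 0.0]
force: [0.6, 0.0, -1.1]
finger_gap: 0.609
grasp_force: 63.6
[509.51564219  25.88910404 217.71165526] 19288 243.91912857377122 ((508.1307678222656, 26.606834411621094), 27.56806755065918)
[  3.33328514   0.41062644 -23.92854088] [-25.96507225 -26.02127906 -26.14160479] [ 28.73121547  26.83003935 -20.88484996]
rows 6 trans [-0.0262, -0.1274, 0.0017] rot [0.0001, 0.0004, -0.0001]
```

```bash
python3 -m jog '[{"fingers":1,"translation":[-0.0262,-0.1274,0],"rotation":[0,0,0]},{"fingers":1,"translation":[-0.0262,-0.1274,0],"rotation":[0,0,0]},{"fingers":1,"translation":[-0.0262,-0.1274,0],"rotation":[0,0,0]},{"fingers":1,"translation":[-0.0262,-0.1274,0],"rotation":[0,0,0]},{"fingers":1,"translation":[-0.0262,-0.1274,0],"rotation":[0,0,0]}]';  python3 -m jog '[{"fingers":1,"translation":[-0.0262,-0.1274,0],"rotation":[0,0,0]},{"fingers":1,"translation":[0,0,0],"rotation":[0,0,0]},{"fingers":1,"translation":[0,0,0],"rotation":[0,0,0]},{"fingers":1,"translation":[0,0,0],"rotation":[0,0,0]}]'
python3 - <<'E'
from h import *
st=status.sense();s=snapshot('wrist');cv2.imwrite('pics/w3.png',s['image'])
for l in ['cup_white','cup_blue']:
  for q in masks_of(s,l)[:1]:
    P=cloud(s,q['mask'],st);print(l,q['conf'],q['uv'])
    zt=np.percentile(P[:,2],95);top=P[abs(P[:,2]-zt)<4];print(zt,len(top),top.min(0),top.max(0),cv2.minEnclosingCircle(top[:,:2].astype(np.float32)))
print(st['ee_pos'])
plan([470,-264.4,209],yawdown(69.5))
E
```

```text
time_s: 4.85
ee_pos: [473.8, -167.1, 208.5]
ee_rot: [-0.56, -3.088, -0.002]
force: [0.3, 0.4, -1.6]
finger_gap: 0.611
grasp_force: 63.8
time_s: 5.25
ee_pos: [468.6, -203.7, 209.0]
ee_rot: [-0.56, -3.089, -0.002]
force: [-0.4, -0.1, -1.6]
finger_gap: 0.61
grasp_force: 63.8
cup_white 0.61 [219.1, 252.3]
118.31387635716814 3735 [ 442.79510094 -291.82333944  114.5452377 ] [ 488.65240729 -246.87419201  120.17028917] ((468.595458984375, -266.1497497558594), 27.07232093811035)
cup_blue 0.71 [320.1, 300.8]
233.76619753419953 19157 [ 440.20105356 -229.45554361  229.76733952] [ 494.62845467 -176.08712393  235.62045811] ((467.4500732421875, -202.79641723632812), 27.316375732421875)
[ 468.6336015  -203.66815842  209.04791016]
rows 2 trans [-0.0367, -0.0946, 0.0013] rot [0.0001, -0.0002, 0.0002]
```

View pics/w3.png

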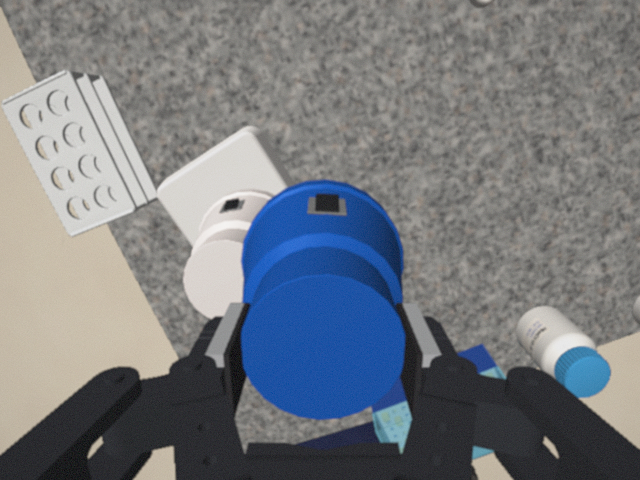

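```bash
python3 -m jog '[{"fingers":1,"translation":[-0.04,-0.0957,0],"rotation":[0,0,0]},{"fingers":1,"translation":[-0.0393,-0.0957,0],"rotation":[0,0,0]},{"fingers":1,"translation":[0,0,0.05],"rotation":[0,0,0]},{"fingers":1,"translation":[0,0,0.05],"rotation":[0,0,0]},{"fingers":1,"translation":[0,0,0.05],"rotation":[0,0,0]}]';  python3 -m jog '[{"fingers":1,"translation":[0,0,0.04],"rotation":[0,0,0]},{"fingers":1,"translation":[0,0,0.03],"rotation":[0,0,0]},{"fingers":1,"translation":[0,0,0.02],"rotation":[0,0,0]},{"fingers":1,"translation":[0,0,0],"rotation":[0,0,0]},{"fingers":1,"translation":[0,0,0],"rotation":[0,0,0]}]'
```

```text
time_s: 5.9
ee_pos: [471.6, -266.3, 164.6]
ee_rot: [0.559, 3.091, -0.0]
force: [0.5, 0.8, -1.8]
finger_gap: 0.607
grasp_force: 64.0
time_s: 6.4
ee_pos: [471.6, -267.1, 138.5]
ee_rot: [0.56, 3.091, -0.001]
force: [0.5, 0.1, -2.0]
finger_gap: 0.606
grasp_force: 64.0
```

```bash
python3 -m jog '[{"fingers":1,"translation":[0.002,0.002,0.01],"rotation":[0,0,0]},{"fingers":1,"translation":[0,0,0.01],"rotation":[0,0,0]},{"fingers":1,"translation":[0,0,0],"rotation":[0,0,0]}]';  python3 -m jog '[{"fingers":1,"translation":[0,0,0.007],"rotation":[0,0,0]},{"fingers":1,"translation":[0,0,0],"rotation":[0,0,0]}]'; python3 -m jog '[{"fingers":1,"translation":[0,0,0.007],"rotation":[0,0,0]},{"fingers":1,"translation":[0,0,0],"rotation":[0,0,0]}]'
```

```text
time_s: 6.7
ee_pos: [471.2, -266.0, 132.2]
ee_rot: [0.561, 3.09, 0.001]
force: [0.6, 1.5, -1.0]
finger_gap: 0.614
grasp_force: 64.3
time_s: 6.9
ee_pos: [471.3, -266.1, 130.4]
ee_rot: [0.56, 3.09, 0.0]
force: [0.4, 2.5, 3.1]
finger_gap: 0.617
grasp_force: 64.7
time_s: 7.1
ee_pos: [471.5, -266.5, 128.8]
ee_rot: [0.56, 3.09, -0.001]
force: [0.8, 2.7, 5.9]
finger_gap: 0.612
grasp_force: 64.9
```

```bash
for i in 1; do :; done; python3 -m jog '[{"fingers":1,"translation":[0,0,0.005],"rotation":[0,0,0]},{"fingers":1,"translation":[0,0,0],"rotation":[0,0,0]}]'|egrep 'pos|force:';  python3 -m jog '[{"fingers":1,"translation":[0,0,0.005],"rotation":[0,0,0]},{"fingers":1,"translation":[0,0,0],"rotation":[0,0,0]}]'|egrep 'pos|force:'; python3 -m jog '[{"fingers":1,"translation":[0,0,0.005],"rotation":[0,0,0]},{"fingers":1,"translation":[0,0,0],"rotation":[0,0,0]}]'|egrep 'pos|force:'
```

```text
ee_pos: [471.7, -266.8, 127.7]
force: [-0.2, 1.5, 8.3]
grasp_force: 65.1
ee_pos: [471.9, -266.9, 126.6]
force: [-0.4, 1.6, 9.2]
grasp_force: 65.3
ee_pos: [471.4, -266.7, 124.3]
force: [0.8, 2.1, 4.7]
grasp_force: 64.7
```

```bash
python3 -m jog '[{"fingers":1,"translation":[0,0,0.005],"rotation":[0,0,0]},{"fingers":1,"translation":[0,0,0],"rotation":[0,0,0]}]'|egrep 'pos|force:';  python3 -m jog '[{"fingers":1,"translation":[0,0,0.005],"rotation":[0,0,0]},{"fingers":1,"translation":[0,0,0],"rotation":[0,0,0]}]'|egrep 'pos|force:'; python3 -m jog '[{"fingers":1,"translation":[0,0,0.005],"rotation":[0,0,0]},{"fingers":1,"translation":[0,0,0],"rotation":[0,0,0]}]'|egrep 'pos|force:'
```

```text
ee_pos: [471.6, -266.8, 123.5]
force: [-1.3, 2.2, 10.5]
grasp_force: 65.5
ee_pos: [471.6, -266.8, 123.4]
force: [-4.2, 4.3, 20.7]
grasp_force: 66.5
ee_pos: [471.8, -266.9, 123.4]
force: [-7.3, 6.7, 31.3]
grasp_force: 67.5
```

```bash
python3 -m jog '[{"fingers":1,"translation":[0,0,-0.014],"rotation":[0,0,0]},{"fingers":-1,"translation":[0,0,0],"rotation":[0,0,0]},{"fingers":-1,"translation":[0,0,0],"rotation":[0,0,0]},{"fingers":-1,"translation":[0,0,0],"rotation":[0,0,0]},{"fingers":-1,"translation":[0,0,0],"rotation":[0,0,0]}]'; python3 -m jog '[{"fingers":-1,"translation":[0,0,-0.05],"rotation":[0,0,0]},{"fingers":-1,"translation":[0,0,-0.14],"rotation":[0,0,0]},{"fingers":-1,"translation":[0,0,-0.14],"rotation":[0,0,0]},{"fingers":-1,"translation":[0,0,0],"rotation":[0,0,0]},{"fingers":-1,"translation":[0,0,0],"rotation":[0,0,0]}]'
python3 - <<'E'
from h import *
st=status.sense();print(st['ee_pos'],st['joint_pos'])
def foot(s,l,st=None):
    for q in masks_of(s,l)[:1]:
        P=cloud(s,q['mask'],st);zt=np.percentile(P[:,2],90);t=P[abs(P[:,2]-zt)<4]
        print(s['shot'],l,q['conf'],q['uv'],'top z',np.round(np.median(t[:,2]),1),np.round((t.min(0)+t.max(0))/2,1),cv2.minEnclosingCircle(t[:,:2].astype(np.float32)))
s=snapshot('wrist');foot(s,'cup_blue',st);s=snapshot('side');cv2.imwrite('pics/s4.png',s['image'][200:420,200:480]);foot(s,'cup_blue');foot(s,'cup_white')
s=snapshot('top');q=masks_of(s,'cup_yellow')[0];P=cloud(s,q['mask']);np.save('y.npy',P)
# slices along y
for a in range(180,300,8):
    m=P[(P[:,1]>=a)&(P[:,1]<a+8)]
    if len(m)>8: print(a+4,len(m),np.round([m[:,0].min(),m[:,0].max(),(m[:,0].min()+m[:,0].max())/2,np.percentile(m[:,2],95)],1))
q=masks_of(snapshot('top'),'cradle')
E
```

```text
time_s: 8.8
ee_pos: [470.7, -266.2, 122.5]
ee_rot: [-0.56, -3.09, -0.001]
force: [-0.3, -0.3, -0.7]
finger_gap: 1.0
grasp_force: 0.0
time_s: 9.3
ee_pos: [471.4, -266.6, 222.8]
ee_rot: [0.56, 3.089, -0.002]
force: [-0.5, -0.3, -0.4]
finger_gap: 0.998
grasp_force: 0.0
[ 471.36598883 -266.58358581  222.82261761] [-7.20725390e-01  2.47911985e-01  1.57047737e+00 -6.70674059e-05
  1.32098315e+00 -1.93275545e+00]
7 cup_blue 0.67 [320.1, 225.6] top z 147.4 [ 469.6 -266.2  147. ] ((469.5880126953125, -266.09075927734375), 27.110755920410156)
8 cup_blue 0.95 [297.0, 315.7] top z 147.5 [ 470.8 -267.7  146.1] ((471.1105041503906, -267.7168273925781), 27.67509651184082)
8 cup_white 0.71 [298.6, 361.8] top z 45.8 [ 468.7 -285.7   46.5] ((468.85748291015625, -273.2945556640625), 37.16577911376953)
192 49 [483.4 535.  509.2  90.4]
200 187 [477.8 552.2 515.   93.5]
208 207 [475.9 554.3 515.1  93.5]
216 201 [476.  554.3 515.1  95.1]
224 200 [478.  554.9 516.4  97.2]
232 201 [474.9 550.7 512.8  98.6]
240 177 [480.  548.1 514.  100.7]
248 174 [477.  548.2 512.6 102.5]
256 154 [477.  546.8 511.9 103.3]
264 154 [479.1 544.8 511.9 104. ]
272 147 [487.5 539.2 513.4 106.7]
280 156 [487.5 551.3 519.4 109.5]
288 93 [487.  551.4 519.2 109. ]
```

Blue foot top reads 147.4 (expected 147), so blue is home. Next is the yellow cup.

```bash
cat >> h.py <<'E'
def pickrot(t,yaw=0): # tool y ~ +x (yawed), z down and tilted t toward -y
    s,c=np.sin(np.radians(t)),np.cos(np.radians(t))
    return Ro.from_euler('z',yaw,degrees=True)*Ro.from_matrix(np.array([[0,1,0],[c,0,-s],[-s,0,-c]],float))
E
python3 - <<'E'
from h import *
P=np.load('y.npy')
st=status.sense()
tgt=np.array([513,300,225]);plan(tgt,pickrot(20))
plan(tgt,pickrot(20),14)
from numpy.linalg import inv
def T(p,r):
    M=np.eye(4);M[:3,:3]=r.as_matrix();M[:3,3]=p;return M
A=T(st['ee_pos'],Ro.from_rotvec(st['ee_rot']));D=inv(A)@T(tgt,pickrot(20))
for f in [.25,.5,.75,1]:print(np.round((A@np.real(fmp(D,f)))[:3,3]))
E
```

```text
rows 13 trans [0.114, 0.1027, -0.0231] rot [0.0103, -0.015, 0.0587]
rows 14 trans [0.1061, 0.095, -0.0216] rot [0.0096, -0.0139, 0.0545]
[ 416. -127.  239.]
[404.  23. 244.]
[437. 170. 239.]
[513. 300. 225.]
```

```bash
python3 -m jog '[{"fingers":-1,"translation":[0.1061,0.095,-0.0216],"rotation":[0.0096,-0.0139,0.0545]},{"fingers":-1,"translation":[0.1061,0.095,-0.0216],"rotation":[0.0096,-0.0139,0.0545]},{"fingers":-1,"translation":[0.1061,0.095,-0.0216],"rotation":[0.0096,-0.0139,0.0545]},{"fingers":-1,"translation":[0.1061,0.095,-0.0216],"rotation":[0.0096,-0.0139,0.0545]},{"fingers":-1,"translation":[0.1061,0.095,-0.0216],"rotation":[0.0096,-0.0139,0.0545]}]'; python3 -m jog '[{"fingers":-1,"translation":[0.1061,0.095,-0.0216],"rotation":[0.0096,-0.0139,0.0545]},{"fingers":-1,"translation":[0.1061,0.095,-0.0216],"rotation":[0.0096,-0.0139,0.0545]},{"fingers":-1,"translation":[0.1061,0.095,-0.0216],"rotation":[0.0096,-0.0139,0.0545]},{"fingers":-1,"translation":[0.1061,0.095,-0.0216],"rotation":[0.0096,-0.0139,0.0545]},{"fingers":-1,"translation":[0.1061,0.095,-0.0216],"rotation":[0.0096,-0.0139,0.0545]}]'; python3 -m jog '[{"fingers":-1,"translation":[0.1061,0.095,-0.0216],"rotation":[0.0096,-0.0139,0.0545]},{"fingers":-1,"translation":[0.1061,0.095,-0.0216],"rotation":[0.0096,-0.0139,0.0545]},{"fingers":-1,"translation":[0.1061,0.095,-0.0216],"rotation":[0.0096,-0.0139,0.0545]},{"fingers":-1,"translation":[0.1061,0.095,-0.0216],"rotation":[0.0096,-0.0139,0.0545]},{"fingers":-1,"translation":[0,0,0],"rotation":[0,0,0]}]'; python3 -m jog '[{"fingers":-1,"translation":[0,0,0],"rotation":[0,0,0]},{"fingers":-1,"translation":[0,0,0],"rotation":[0,0,0]}]'
python3 - <<'E'
from h import *
from scipy.optimize import least_squares
st=status.sense();s=snapshot('wrist');cv2.imwrite('pics/w5.png',s['image'])
print(st['ee_pos'],st['joint_pos'])
q=masks_of(s,'cup_yellow')[0];P=cloud(s,cv2.erode(q['mask'].astype(np.uint8),np.ones((5,5)))>0,st);print(q['conf'],q['uv'],len(P))
np.save('yw.npy',P);P=P[::max(1,len(P)//3000)]
# profile polyline (axial, radius): mouth 41.25 -> 31.5 @65, ledge, 27 @65..95, cap
seg=[((0,41.25),(65,31.5)),((65,31.5),(65,27)),((65,27),(95,27)),((95,27),(95,0))]
def prof(h,r):
    X=np.stack([h,r],1);d=[]
    for a,b in seg:
        a,b=np.array(a,float),np.array(b,float);u=b-a;k=np.clip((X-a)@u/(u@u),0,1);d.append(np.linalg.norm(X-a-k[:,None]*u,axis=1))
    return np.min(d,axis=0)
def ax(p): return np.array([np.sin(p[3])*np.cos(p[4]),np.cos(p[3])*np.cos(p[4]),np.sin(p[4])])
def f(p):
    a=ax(p);d=P-p[:3];h=d@a;return prof(h,np.linalg.norm(d-h[:,None]*a,axis=1))
r=least_squares(f,[514,196,48,0,np.radians(22)],loss='soft_l1',f_scale=1.5)
a=ax(r.x);print('M',r.x[:3],'yaw/elev',np.degrees(r.x[3:]),'med',np.median(f(r.x)),'F',r.x[:3]+95*a,'G84',r.x[:3]+84*a)
E
```

```text
time_s: 10.25
ee_pos: [404.6, -62.0, 243.8]
ee_rot: [1.175, 2.807, -0.142]
force: [0.6, 0.6, -0.7]
finger_gap: 1.003
grasp_force: 0.0
time_s: 10.75
ee_pos: [428.2, 145.6, 241.1]
ee_rot: [1.677, 2.426, -0.265]
force: [1.0, -0.8, 1.0]
finger_gap: 0.999
grasp_force: 0.0
time_s: 11.25
ee_pos: [511.1, 298.6, 220.5]
ee_rot: [2.018, 2.051, -0.361]
force: [-0.5, 0.8, -1.2]
finger_gap: 1.0
grasp_force: 0.0
time_s: 11.45
ee_pos: [508.9, 293.9, 226.0]
ee_rot: [2.019, 2.048, -0.356]
force: [-1.3, -0.3, 0.2]
finger_gap: 0.996
grasp_force: 0.0
[508.88670633 293.8510519  226.04266776] [ 0.51376559  0.46469023  1.29771589 -0.30095898  1.55386277  0.53102551]Traceback (most recent call last):
  File "<stdin>", line 5, in <module>
IndexError: list index out of range
```

View pics/w5.png

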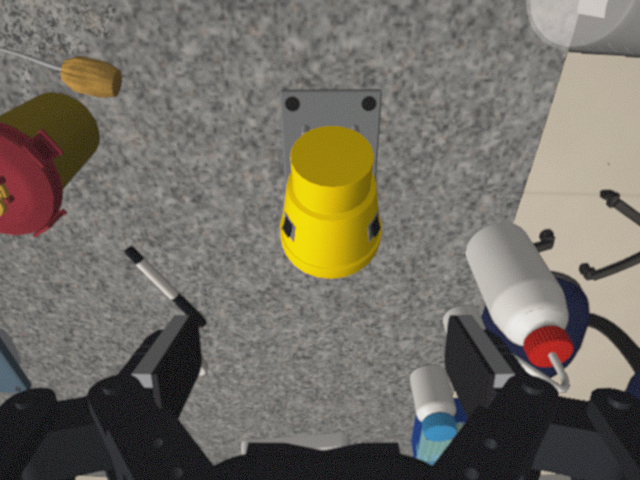

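The wrist view shows the yellow cup, with its foot at (333,155) and its mouth rim at (330,270). The network missed it, so I'll segment by colour.

```bash
cat > fit.py <<'E'
from h import *
from scipy.optimize import least_squares
seg=[((0,41.25),(65,31.5)),((65,31.5),(65,27)),((65,27),(95,27)),((95,27),(95,0))]
def prof(h,r):
    X=np.stack([h,r],1);d=[]
    for a,b in seg:
        a,b=np.array(a,float),np.array(b,float);u=b-a;k=np.clip((X-a)@u/(u@u),0,1);d.append(np.linalg.norm(X-a-k[:,None]*u,axis=1))
    return np.min(d,axis=0)
def fit(s,st,p0,ax):
    hsv=cv2.cvtColor(s['image'],cv2.COLOR_BGR2HSV)
    m=cv2.inRange(hsv,(23,150,60),(35,255,255))
    n,lab,stt,_=cv2.connectedComponentsWithStats(m);k=1+np.argmax(stt[1:,4])
    P=cloud(s,cv2.erode((lab==k).astype(np.uint8),np.ones((5,5)))>0,st);P=P[::max(1,len(P)//3000)]
    def f(p):
        a=ax(p);d=P-p[:3];h=d@a;return prof(h,np.linalg.norm(d-h[:,None]*a,axis=1))
    r=least_squares(f,p0,loss='soft_l1',f_scale=1.5)
    a=ax(r.x);print(len(P),stt[k],'M',np.round(r.x[:3],1),'ang',np.degrees(r.x[3:]),'med',np.median(f(r.x)),'F',np.round(r.x[:3]+95*a,1))
    return r.x[:3],a
axy=lambda p: np.array([np.sin(p[3])*np.cos(p[4]),np.cos(p[3])*np.cos(p[4]),np.sin(p[4])])
E
python3 - <<'E'
from fit import *
st=status.sense();s=snapshot('wrist')
M,a=fit(s,st,[514,196,48,0,np.radians(22)],axy)
print(st['ee_pos'],Ro.from_rotvec(st['ee_rot']).as_matrix().round(3).tolist())
yaw=-np.degrees(np.arctan2(a[0],a[1]));R=pickrot(20,yaw);z=R.as_matrix()[:,2]
for off in (70,0):
    plan(M+85*a+19*z-off*z,R); print((M+85*a+19*z-off*z).round(1))
E
```

```text
3565 [  279   125   102   153 11986] M [516.1 207.3  50.5] ang [-1.26305841 21.16690911] med 0.34909684704477684 F [514.2 295.9  84.8]
[508.98864117 293.57428963 227.17166455] [[-0.013, 1.0, 0.003], [0.941, 0.013, -0.338], [-0.338, -0.001, -0.941]]
rows 3 trans [0.0478, 0.0057, 0.0988] rot [-0.0008, -0.0009, -0.0018]
[514.  304.  129.2]
rows 4 trans [0.0357, 0.0044, 0.1324] rot [-0.0006, -0.0007, -0.0013]
[514.5 280.   63.4]
```

```bash
python3 -m jog '[{"fingers":-1,"translation":[0.0495,0.0057,0.0975],"rotation":[-0.0008,-0.0009,-0.0018]},{"fingers":-1,"translation":[0.0495,0.0057,0.0975],"rotation":[-0.0008,-0.0009,-0.0018]},{"fingers":-1,"translation":[0.0495,0.0057,0.0975],"rotation":[-0.0008,-0.0009,-0.0018]},{"fingers":-1,"translation":[0,0,0],"rotation":[0,0,0]},{"fingers":-1,"translation":[0,0,0],"rotation":[0,0,0]}]'
python3 - <<'E'
from fit import *
st=status.sense();M=np.array([516.1,207.3,50.5]);a=axy([0,0,0,*np.radians([-1.263,21.17])])
R=pickrot(20,1.26);z=R.as_matrix()[:,2];print(M+87*a+17*z)
plan(M+87*a+17*z,R,3)
E
```

```text
time_s: 12.1
ee_pos: [514.0, 306.1, 129.4]
ee_rot: [2.007, 2.053, -0.357]
force: [0.4, -0.0, 0.6]
finger_gap: 0.996
grasp_force: 0.0
[514.43963889 282.59598609  65.9440885 ]
rows 3 trans [-0.0003, -0.0001, 0.0751] rot [-0.0003, 0.0003, 0.0002]
```

```bash
python3 -m jog '[{"fingers":-1,"translation":[0,0,0.075],"rotation":[0,0,0]},{"fingers":-1,"translation":[0,0,0.075],"rotation":[0,0,0]},{"fingers":-1,"translation":[0,0,0.075],"rotation":[0,0,0]},{"fingers":-1,"translation":[0,0,0],"rotation":[0,0,0]}]'; python3 -m jog '[{"fingers":1,"translation":[0,0,0],"rotation":[0,0,0]},{"fingers":1,"translation":[0,0,0],"rotation":[0,0,0]},{"fingers":1,"translation":[0,0,0],"rotation":[0,0,0]},{"fingers":1,"translation":[0,0,0],"rotation":[0,0,0]},{"fingers":1,"translation":[0,0,0],"rotation":[0,0,0]}]'
python3 -c "
from h import *
s=snapshot('wrist');cv2.imwrite('pics/w6.png',s['image'])"
```

```text
time_s: 12.5
ee_pos: [514.1, 282.2, 65.0]
ee_rot: [2.008, 2.053, -0.359]
force: [-0.1, -0.8, -0.0]
finger_gap: 0.999
grasp_force: 0.0
time_s: 13.0
ee_pos: [515.1, 284.8, 67.3]
ee_rot: [2.006, 2.053, -0.352]
force: [-3.1, 2.1, 6.7]
finger_gap: 0.614
grasp_force: 61.5
```

View pics/w6.png

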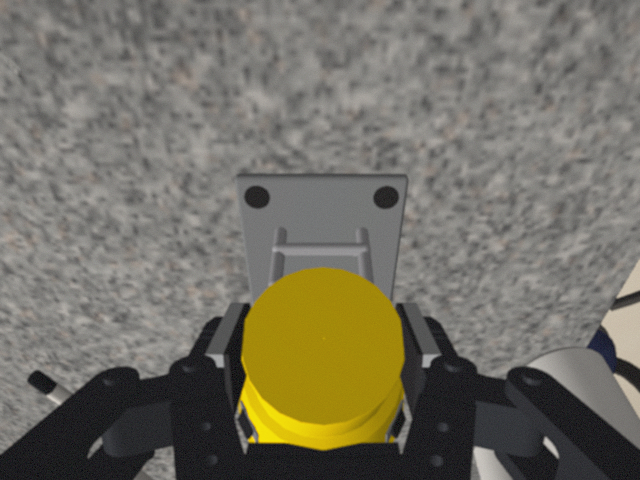

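The yellow foot (323,345) is centred between the pads. Lift straight up and re-measure the cup in hand.

```bash
python3 -m jog '[{"fingers":1,"translation":[-0.02,0,-0.06],"rotation":[0,0,0]},{"fingers":1,"translation":[-0.0455,0,-0.125],"rotation":[0,0,0]},{"fingers":1,"translation":[-0.0455,0,-0.125],"rotation":[0,0,0]},{"fingers":1,"translation":[-0.0455,0,-0.125],"rotation":[0,0,0]},{"fingers":1,"translation":[-0.02,0,-0.06],"rotation":[0,0,0]}]';python3 -m jog '[{"fingers":1,"translation":[0,0,0],"rotation":[0,0,0]},{"fingers":1,"translation":[0,0,0],"rotation":[0,0,0]},{"fingers":1,"translation":[0,0,0],"rotation":[0,0,0]}]'
python3 - <<'E'
from fit import *
st=status.sense();print(st['joint_pos'])
Rm=Ro.from_rotvec(st['ee_rot']).as_matrix()
for c in ('wrist','side','top'):
    s=snapshot(c)
    try:
        M,a=fit(s,st,[515.5,209,210,np.radians(-1.2),np.radians(21)],axy)
        print(c,'tool M',(Rm.T@(M-st['ee_pos'])).round(1),'a',(Rm.T@a).round(4))
    except Exception as e: print(c,e)
E
```

```text
time_s: 13.55
ee_pos: [516.2, 286.0, 228.0]
ee_rot: [2.006, 2.052, -0.346]
force: [-0.1, -0.6, -0.3]
finger_gap: 0.61
grasp_force: 63.2
time_s: 13.85
ee_pos: [513.9, 284.6, 220.7]
ee_rot: [2.006, 2.055, -0.361]
force: [-0.2, 0.8, -1.6]
finger_gap: 0.613
grasp_force: 63.2
[ 0.5000333   0.46597222  1.31036376 -0.30850838  1.53757685  0.51341582]
3366 [  239   267   166   184 25082] M [514.9 207.1 203.9] ang [-0.64826188 21.31468672] med 0.40190612627876376 F [513.9 295.6 238.5]
wrist tool M [-66.9  -0.7  42.3] a [ 0.7497  0.0091 -0.6617]
1032 [ 255  124   38   49 1379] M [516.2 198.8 201.6] ang [-1.79134417 22.75329863] med 1.263770145440694 F [513.5 286.4 238.4]
side tool M [-74.    0.4  47.4] a [ 0.7329 -0.0095 -0.6803]
1579 [ 101  257   69   53 2689] M [514.6 207.1 203.7] ang [-0.66385569 21.14069004] med 0.7505334520716652 F [513.5 295.7 237.9]
top tool M [-66.9  -1.1  42.6] a [ 0.7517  0.0089 -0.6594]
```

```bash
cat > kin.py <<'E'
from h import *
from scipy.optimize import least_squares
D=[([1.00919524,.259336916,1.53609831,0,1.34799918,-.202766065],[192.82238326,514.52086447,230.4718614],[-.560513919,-3.09049052,.00268627]),
([-0.1774057,0.21652294,1.69700792,-0.00171481,1.2261587,-1.38387709],[508.04,20.9,189.59],[0.568,3.088,-0.003]),
([-.720725390,.247911985,1.57047737,0,1.32098315,-1.93275545],[471.366,-266.584,222.823],[.56,3.089,-.002]),
([0.51376559,0.46469023,1.29771589,-0.30095898,1.55386277,0.53102551],[508.887,293.851,226.043],[2.019,2.048,-.356]),
([0.5000333,0.46597222,1.31036376,-0.30850838,1.53757685,0.51341582],[513.9,284.6,220.7],[2.006,2.055,-.361])]
X=lambda t:Ro.from_euler('x',t);Y=lambda t:Ro.from_euler('y',t);Z=lambda t:Ro.from_euler('z',t)
R0=None
def fk(q,p,sg=1):
    H,a1,L2,L3,lat,d6,e=p
    A=Z(q[0]);B=A*Y(q[1]);C=B*Y(q[2])           # link dirs along z: up at 0
    Dd=C*Z(sg*q[3]);E=Dd*Y(q[4]);F=E*Z(q[5])*Z(np.pi/2)
    pos=np.array([0,0,H])+A.apply([a1,lat,0])+B.apply([0,0,L2])+C.apply([e,0,L3])+E.apply([0,0,d6])
    return pos,F
def fitk(sg):
    g=lambda p:np.concatenate([fk(q,p,sg)[0]-t for q,t,_ in D]+[0.002*(np.array(p)-[300,0,450,420,110,220,0])])
    return least_squares(g,[300,0,450,420,110,220,0])
if __name__=='__main__':
    for sg in (1,-1):
        r=fitk(sg);print(sg,r.x.round(1),np.abs(r.fun[:15]).max())
        for q,t,rv in D: print(np.degrees((Ro.from_rotvec(rv).inv()*fk(q,r.x,sg)[1]).as_rotvec()).round(1),end=' ')
        print()
E
python3 kin.py
```

```text
1 [221.8  -0.  534.3 426.  110.8 354.1  60.3] 0.025061525976866506
[-0.  0.  0.] [-0. -0. -0.] [-0.  0.  0.] [ 0. -0. -0.] [0. 0. 0.] 
-1 [ 299.   206.6  -82.9  419.3  110.8 -353.8  255.7] 2.724144022401049
[-0.  0.  0.] [-0.2  0.   0.1] [-0.  0.  0.] [17.5 29.7  0.6] [17.3 30.8  1.2]
```

The kinematic model fits to 0.03 mm. Now choose the placing azimuth by IK.

```bash
cat > goal.py <<'E'
from kin import *
par=fitk(1).x
Mt=np.array([-66.9,-.9,42.4]);at=np.array([.75,.009,-.661]);at/=np.linalg.norm(at)
def goal(psi,mouth):  # psi azimuth of tool z (deg); mouth = world mouth centre
    y=np.array([0,1.,0]);y-=at*(at@y);y/=np.linalg.norm(y);x=np.cross(y,at)  # tool coords of frame (x horiz,y horiz,a up)
    B=np.stack([x,y,at],1)                       # tool<-cup
    W=Ro.from_euler('z',psi,degrees=True).as_matrix()
    R=Ro.from_matrix(W@B.T); return np.array(mouth)-R.apply(Mt),R
lo=np.array([-3.14,-.91,.19,-1.22,.22,-3.12]);hi=np.array([3.14,2.08,2.58,4.36,2.71,3.12])
def ik(pos,R,q0):
    def g(q):
        p,r=fk(q,par);return np.concatenate([(p-pos)/100,(r.inv()*R).as_rotvec()])
    r=least_squares(g,np.clip(q0,lo+.01,hi-.01),bounds=(lo,hi));return r.x,np.abs(r.fun).max()
E
python3 - <<'E'
from goal import *
print(goal(90,[470,-266,82])[1].as_matrix().round(2).tolist())
for psi in range(-180,180,15):
    best=None
    for s in ([-.7,0,2,0,.6,-1],[-.7,0,2,1.5,.8,0],[-.7,0,2,-1,.8,0],[-.7,0,2,3,.8,0],[-1.2,.3,1.5,1,1,0]):
        out=[];w=0;q=s
        for z in (82,175):
            q,e=ik(*goal(psi,[470,-266,z]),q);w=max(w,e);out+=[q.round(2).tolist()]
        if best is None or w<best[0]:best=(w,out)
    if best[0]<1e-3: print(psi,best[1])
E
```

```text
[[0.01, -1.0, -0.01], [-0.66, 0.0, -0.75], [0.75, 0.01, -0.66]]
-180 [[-1.21, 0.15, 2.25, 1.23, 0.84, -0.57], [-1.21, -0.02, 2.13, 1.02, 0.97, -0.23]]
-165 [[-1.25, 0.24, 2.12, 1.05, 1.04, -0.64], [-1.25, 0.09, 2.01, 0.94, 1.19, -0.39]]
-150 [[-1.24, 0.34, 1.97, 0.9, 1.22, -0.7], [-1.24, 0.2, 1.87, 0.85, 1.37, -0.51]]
-135 [[-1.2, 0.43, 1.81, 0.77, 1.39, -0.77], [-1.2, 0.31, 1.72, 0.76, 1.55, -0.62]]
-120 [[-1.14, 0.52, 1.65, 0.66, 1.55, -0.84], [-1.14, 0.41, 1.56, 0.67, 1.71, -0.72]]
-105 [[-1.07, 0.6, 1.5, 0.55, 1.7, -0.93], [-1.07, 0.51, 1.41, 0.57, 1.86, -0.83]]
-90 [[-1.0, 0.68, 1.35, 0.44, 1.84, -1.05], [-1.0, 0.59, 1.26, 0.47, 2.0, -0.96]]
-75 [[-0.91, 0.74, 1.23, 0.32, 1.96, -1.18], [-0.91, 0.66, 1.13, 0.35, 2.12, -1.12]]
-60 [[-0.83, 0.79, 1.13, 0.19, 2.05, -1.34], [-0.83, 0.72, 1.03, 0.21, 2.21, -1.3]]
-45 [[-0.74, 0.83, 1.06, 0.04, 2.1, -1.53], [-0.74, 0.76, 0.96, 0.05, 2.27, -1.52]]
-30 [[-0.66, 0.84, 1.04, -0.11, 2.11, -1.73], [-0.66, 0.77, 0.94, -0.13, 2.27, -1.75]]
-15 [[-0.58, 0.83, 1.06, -0.26, 2.07, -1.92], [-0.58, 0.76, 0.96, -0.29, 2.23, -1.97]]
0 [[-0.5, 0.8, 1.12, -0.4, 1.98, -2.09], [-0.5, 0.73, 1.02, -0.43, 2.14, -2.16]]
15 [[-0.43, 0.75, 1.21, -0.51, 1.86, -2.23], [-0.43, 0.67, 1.12, -0.55, 2.01, -2.33]]
30 [[-0.36, 0.69, 1.34, -0.62, 1.71, -2.35], [-0.36, 0.6, 1.25, -0.64, 1.86, -2.46]]
45 [[-0.3, 0.61, 1.48, -0.72, 1.55, -2.46], [-0.3, 0.52, 1.39, -0.73, 1.68, -2.58]]
60 [[-0.27, 0.53, 1.63, -0.83, 1.36, -2.54], [-0.27, 0.43, 1.54, -0.81, 1.5, -2.68]]
75 [[-0.25, 0.44, 1.79, -0.96, 1.16, -2.61], [-0.25, 0.32, 1.7, -0.9, 1.29, -2.79]]
90 [[-0.26, 0.35, 1.95, -1.11, 0.95, -2.67], [-0.26, 0.21, 1.85, -0.98, 1.07, -2.91]]
150 [[-0.9, 0.06, 2.37, 1.91, 0.29, -0.61], [-0.9, -0.14, 2.23, 0.87, 0.36, 0.48]]
165 [[-1.1, 0.08, 2.34, 1.47, 0.59, -0.52], [-1.1, -0.11, 2.21, 1.05, 0.69, 0.01]]
```

Run:
```python
from goal import *
st=status.sense();p0=np.array(st['ee_pos']);R0=Ro.from_rotvec(st['ee_rot'])
tp,tR=goal(-90,[470,-266,175]);print(p0,tp)
def T(p,r):
    M=np.eye(4);M[:3,:3]=r.as_matrix();M[:3,3]=p;return M
def chk(A,B,n):
    D=np.linalg.inv(A)@B;q=np.array(st['joint_pos']);prev=q
    for k in range(1,n+1):
        C=A@np.real(fmp(D,k/n));q,e=ik(C[:3,3],Ro.from_matrix(C[:3,:3]),prev)
        if k%3==0 or k==n: print(k,C[:3,3].round(),'M',(C[:3,:3]@Mt+C[:3,3]).round(),q.round(2),'dq',np.abs(q-prev).max().round(3),round(e,4))
        prev=q
A=T(p0,R0);B=T(tp,tR)
chk(A,B,16);plan(tp,tR,16)
```

```text
[514.14202962 284.46077903 220.67528887] [ 470.19577172 -253.57550259  253.22898144]
3 [507. 193. 276.] M [507. 121. 243.] [ 0.24  0.25  1.44 -0.12  1.48  0.23] dq 0.105 0.0
6 [499.  91. 310.] M [499.  29. 262.] [-0.11  0.13  1.51  0.1   1.51 -0.13] dq 0.127 0.0
9 [491. -15. 321.] M [491. -65. 260.] [-0.48  0.14  1.51  0.29  1.64 -0.49] dq 0.117 0.0
12 [ 482. -122.  307.] M [ 482. -157.  236.] [-0.76  0.28  1.45  0.4   1.79 -0.76] dq 0.084 0.0
15 [ 473. -222.  270.] M [ 473. -240.  193.] [-0.95  0.51  1.32  0.46  1.95 -0.93] dq 0.082 0.0
16 [ 470. -254.  253.] M [ 470. -266.  175.] [-1.    0.59  1.26  0.47  2.   -0.96] dq 0.087 0.0
rows 16 trans [-0.1148, -0.0108, -0.032] rot [-0.0008, 0.0477, 0.0008]
```

```bash
python3 -m jog '[{"fingers":1,"translation":[-0.1148,-0.0108,-0.032],"rotation":[-0.0008,0.0477,0.0008]},{"fingers":1,"translation":[-0.1148,-0.0108,-0.032],"rotation":[-0.0008,0.0477,0.0008]},{"fingers":1,"translation":[-0.1148,-0.0108,-0.032],"rotation":[-0.0008,0.0477,0.0008]},{"fingers":1,"translation":[-0.1148,-0.0108,-0.032],"rotation":[-0.0008,0.0477,0.0008]},{"fingers":1,"translation":[-0.1148,-0.0108,-0.032],"rotation":[-0.0008,0.0477,0.0008]}]';python3 -m jog '[{"fingers":1,"translation":[-0.1148,-0.0108,-0.032],"rotation":[-0.0008,0.0477,0.0008]},{"fingers":1,"translation":[-0.1148,-0.0108,-0.032],"rotation":[-0.0008,0.0477,0.0008]},{"fingers":1,"translation":[-0.1148,-0.0108,-0.032],"rotation":[-0.0008,0.0477,0.0008]},{"fingers":1,"translation":[-0.1148,-0.0108,-0.032],"rotation":[-0.0008,0.0477,0.0008]},{"fingers":1,"translation":[-0.1148,-0.0108,-0.032],"rotation":[-0.0008,0.0477,0.0008]}]';python3 -m jog '[{"fingers":1,"translation":[-0.1148,-0.0108,-0.032],"rotation":[-0.0008,0.0477,0.0008]},{"fingers":1,"translation":[-0.1148,-0.0108,-0.032],"rotation":[-0.0008,0.0477,0.0008]},{"fingers":1,"translation":[-0.1148,-0.0108,-0.032],"rotation":[-0.0008,0.0477,0.0008]},{"fingers":1,"translation":[-0.1148,-0.0108,-0.032],"rotation":[-0.0008,0.0477,0.0008]},{"fingers":1,"translation":[-0.1148,-0.0108,-0.032],"rotation":[-0.0008,0.0477,0.0008]}]';python3 -m jog '[{"fingers":1,"translation":[-0.1148,-0.0108,-0.032],"rotation":[-0.0008,0.0477,0.0008]},{"fingers":1,"translation":[0,0,0],"rotation":[0,0,0]},{"fingers":1,"translation":[0,0,0],"rotation":[0,0,0]},{"fingers":1,"translation":[0,0,0],"rotation":[0,0,0]},{"fingers":1,"translation":[0,0,0],"rotation":[0,0,0]}]'
python3 - <<'E'
from goal import *
import fit
st=status.sense();print(st['joint_pos'].round(2));Rm=Ro.from_rotvec(st['ee_rot']);print('pred M',Rm.apply(Mt)+st['ee_pos'],'a',Rm.apply(at))
axz=lambda p: np.array([np.sin(p[3]),np.sin(p[4]),np.sqrt(1-np.sin(p[3])**2-np.sin(p[4])**2)])
for c in ('wrist','side','top'):
    s=snapshot(c);cv2.imwrite(f'pics/p_{c}.png',s['image'])
    try: print(c);fit.fit(s,st,[470,-266,175,0,0],axz)
    except Exception as e: print(e)
    if c!='wrist':
        q=masks_of(s,'cup_blue')
        if q:
            P=cloud(s,q[0]['mask']);print('blue',q[0]['conf'],np.percentile(P,[2,50,98],axis=0).round(1).tolist())
plan(*goal(-90,[470,-266,140]),1)
E
```

```text
time_s: 14.5
ee_pos: [501.5, 125.2, 303.6]
ee_rot: [-2.19, -2.231, -0.036]
force: [0.8, -0.7, -1.3]
finger_gap: 0.612
grasp_force: 63.2
time_s: 15.0
ee_pos: [487.8, -52.7, 320.6]
ee_rot: [-1.992, -2.016, -0.417]
force: [1.0, -0.5, -1.3]
finger_gap: 0.609
grasp_force: 63.2
time_s: 15.5
ee_pos: [473.3, -224.1, 270.6]
ee_rot: [-1.765, -1.774, -0.734]
force: [1.0, -0.4, -1.2]
finger_gap: 0.609
grasp_force: 63.2
time_s: 16.0
ee_pos: [471.2, -252.3, 256.1]
ee_rot: [-1.717, -1.73, -0.787]
force: [-0.7, 0.3, -1.0]
finger_gap: 0.61
grasp_force: 63.2
[-0.99  0.59  1.26  0.47  2.   -0.96]
pred M [ 471.34140404 -264.92881799  177.90513383] a [-0.00466446  0.00264873  0.99998561]
wrist
3371 [  237   267   168   184 25175] M [ 471.2 -264.9  177.7] ang [-0.20346714  0.40044141] med 0.4093156538819187 F [ 470.9 -264.2  272.7]
side
3778 [ 262  174   65   91 4510] M [ 472.2 -265.2  178.2] ang [-0.01061049  0.54155576] med 0.5837899729699647 F [ 472.2 -264.3  273.2]
blue 0.86 [[433.8, -306.8, 54.4], [466.0, -292.5, 101.9], [502.4, -253.4, 148.1]]
top
387 [ 447  290   65   43 1498] M [ 467.8 -267.2  178.3] ang [-0.0054538  -0.25688337] med 0.7363766754042871 F [ 467.8 -267.6  273.3]
blue 0.79 [[432.4, -267.6, 43.5], [471.6, -238.0, 91.0], [507.2, -227.1, 122.9]]
rows 1 trans [-0.0946, -0.0041, 0.0799] rot [0.0012, 0.001, 0.0023]
```

View pics/p_side.png

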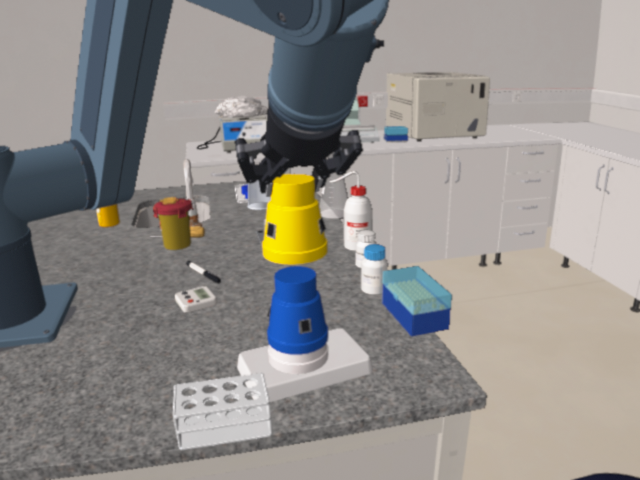

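Side view: the upright yellow cup (295,220) hangs centred over blue (297,315). Correct by about 1.5 mm and lower.

```bash
python3 -m jog '[{"fingers":1,"translation":[-0.0035,-0.0047,-0.004],"rotation":[0,0,0]},{"fingers":1,"translation":[-0.0625,0,0.055],"rotation":[0,0,0]},{"fingers":1,"translation":[-0.05,0,0.044],"rotation":[0,0,0]},{"fingers":1,"translation":[-0.0375,0,0.033],"rotation":[0,0,0]},{"fingers":1,"translation":[0,0,0],"rotation":[0,0,0]}]';python3 -m jog '[{"fingers":1,"translation":[-0.025,0,0.022],"rotation":[0,0,0]},{"fingers":1,"translation":[-0.02,0,0.0175],"rotation":[0,0,0]},{"fingers":1,"translation":[0,0,0],"rotation":[0,0,0]},{"fingers":1,"translation":[0,0,0],"rotation":[0,0,0]}]'
python3 -c "
from goal import *
st=status.sense();Rm=Ro.from_rotvec(st['ee_rot']);print('pred M',Rm.apply(Mt)+st['ee_pos'],'a',Rm.apply(at))"
```

```text
time_s: 16.75
ee_pos: [469.4, -254.4, 192.6]
ee_rot: [-1.715, -1.722, -0.788]
force: [-0.2, 0.0, -2.2]
finger_gap: 0.612
grasp_force: 63.2
time_s: 17.15
ee_pos: [470.3, -255.1, 176.5]
ee_rot: [-1.717, -1.726, -0.788]
force: [0.8, 0.1, -1.5]
finger_gap: 0.613
grasp_force: 63.2
pred M [ 470.31699392 -267.45477197   98.3029024 ] a [-2.81648411e-03 -6.18713047e-04  9.99995842e-01]
```

```bash
python3 -m jog '[{"fingers":1,"translation":[-0.0055,0,0.009],"rotation":[0,0,0]},{"fingers":1,"translation":[0,0,0],"rotation":[0,0,0]}]'|egrep 'pos|force:';python3 -m jog '[{"fingers":1,"translation":[-0.0075,0,0.0066],"rotation":[0,0,0]},{"fingers":1,"translation":[0,0,0],"rotation":[0,0,0]}]'|egrep 'pos|force:';python3 -m jog '[{"fingers":1,"translation":[-0.005,0,0.0044],"rotation":[0,0,0]},{"fingers":1,"translation":[0,0,0],"rotation":[0,0,0]}]'|egrep 'pos|force:';python3 -m jog '[{"fingers":1,"translation":[-0.004,0,0.0035],"rotation":[0,0,0]},{"fingers":1,"translation":[0,0,0],"rotation":[0,0,0]}]'|egrep 'pos|force:'
```

```text
ee_pos: [470.3, -254.0, 173.3]
force: [0.1, -0.1, -2.3]
grasp_force: 63.2
ee_pos: [470.2, -254.0, 170.1]
force: [-0.1, 0.5, -1.1]
grasp_force: 63.2
ee_pos: [470.2, -254.0, 168.7]
force: [-1.3, -0.8, 1.6]
grasp_force: 63.7
ee_pos: [470.3, -253.9, 167.9]
force: [-1.7, -1.1, 7.0]
grasp_force: 63.9
```

```bash
python3 -m jog '[{"fingers":1,"translation":[-0.004,0,0.0035],"rotation":[0,0,0]},{"fingers":1,"translation":[0,0,0],"rotation":[0,0,0]}]'|egrep 'pos|rot|force:';python3 -m jog '[{"fingers":1,"translation":[-0.004,0,0.0035],"rotation":[0,0,0]},{"fingers":1,"translation":[0,0,0],"rotation":[0,0,0]}]'|egrep 'pos|rot|force:';python3 -m jog '[{"fingers":1,"translation":[-0.004,0,0.0035],"rotation":[0,0,0]},{"fingers":1,"translation":[0,0,0],"rotation":[0,0,0]}]'|egrep 'pos|rot|force:';python3 -m jog '[{"fingers":1,"translation":[-0.004,0,0.0035],"rotation":[0,0,0]},{"fingers":1,"translation":[0,0,0],"rotation":[0,0,0]}]'|egrep 'pos|rot|force:'
```

```text
ee_pos: [470.4, -253.9, 166.9]
ee_rot: [-1.715, -1.726, -0.79]
force: [-0.9, -0.9, 8.8]
grasp_force: 64.0
ee_pos: [470.6, -253.8, 165.7]
ee_rot: [-1.715, -1.726, -0.791]
force: [-1.0, 0.0, 10.4]
grasp_force: 64.1
ee_pos: [470.6, -253.8, 164.4]
ee_rot: [-1.715, -1.726, -0.791]
force: [-1.2, -0.6, 11.5]
grasp_force: 64.2
ee_pos: [470.6, -254.0, 161.9]
ee_rot: [-1.716, -1.726, -0.79]
force: [-0.4, 0.1, 7.5]
grasp_force: 63.6
```

```bash
python3 -m jog '[{"fingers":1,"translation":[-0.004,0,0.0035],"rotation":[0,0,0]},{"fingers":1,"translation":[0,0,0],"rotation":[0,0,0]}]'|egrep 'pos|rot|force:';python3 -m jog '[{"fingers":1,"translation":[-0.004,0,0.0035],"rotation":[0,0,0]},{"fingers":1,"translation":[0,0,0],"rotation":[0,0,0]}]'|egrep 'pos|rot|force:';python3 -m jog '[{"fingers":1,"translation":[-0.004,0,0.0035],"rotation":[0,0,0]},{"fingers":1,"translation":[0,0,0],"rotation":[0,0,0]}]'|egrep 'pos|rot|force:'
```

```text
ee_pos: [470.6, -253.9, 160.7]
ee_rot: [-1.715, -1.726, -0.79]
force: [-1.7, -0.9, 10.4]
grasp_force: 64.3
ee_pos: [470.6, -253.9, 160.7]
ee_rot: [-1.714, -1.726, -0.792]
force: [-2.3, -1.3, 18.0]
grasp_force: 64.9
ee_pos: [470.6, -253.9, 160.6]
ee_rot: [-1.714, -1.727, -0.793]
force: [-3.2, -2.2, 24.4]
grasp_force: 65.4
```

```bash
python3 -m jog '[{"fingers":1,"translation":[0.008,0,-0.007],"rotation":[0,0,0]},{"fingers":-1,"translation":[0,0,0],"rotation":[0,0,0]},{"fingers":-1,"translation":[0,0,0],"rotation":[0,0,0]},{"fingers":-1,"translation":[0,0,0],"rotation":[0,0,0]},{"fingers":-1,"translation":[0,0,0],"rotation":[0,0,0]}]'; python3 -m jog '[{"fingers":-1,"translation":[0,0,-0.05],"rotation":[0,0,0]},{"fingers":-1,"translation":[0,0,-0.12],"rotation":[0,0,0]},{"fingers":-1,"translation":[0,0,-0.14],"rotation":[0,0,0]},{"fingers":-1,"translation":[0,0,-0.14],"rotation":[0,0,0]},{"fingers":-1,"translation":[0,0,0],"rotation":[0,0,0]}]'; python3 -m jog '[{"fingers":-1,"translation":[0,0,0],"rotation":[0,0,0]},{"fingers":-1,"translation":[0,0,0],"rotation":[0,0,0]}]'
python3 - <<'E'
from goal import *
import fit
st=status.sense()
axz=lambda p: np.array([np.sin(p[3]),np.sin(p[4]),np.sqrt(1-np.sin(p[3])**2-np.sin(p[4])**2)])
for c in ('wrist','side'):
    s=snapshot(c);cv2.imwrite(f'pics/f_{c}.png',s['image'])
    try: print(c);fit.fit(s,st,[470,-266,82,0,0],axz)
    except Exception as e: print(e)
    for l in ('cup_blue','cup_white'):
        q=masks_of(s,l)
        if q: P=cloud(s,q[0]['mask'],st);print(l,q[0]['conf'],np.percentile(P,[2,50,98],axis=0).round(1).tolist())
E
```

```text
time_s: 19.85
ee_pos: [470.4, -254.0, 158.3]
ee_rot: [-1.716, -1.725, -0.788]
force: [-0.2, 0.8, 0.4]
finger_gap: 0.999
grasp_force: 0.0
time_s: 20.35
ee_pos: [469.5, -359.8, 250.4]
ee_rot: [-1.723, -1.731, -0.788]
force: [0.2, 0.3, 1.1]
finger_gap: 1.0
grasp_force: 0.0
time_s: 20.55
ee_pos: [469.3, -354.4, 246.8]
ee_rot: [-1.715, -1.723, -0.788]
force: [0.4, 0.1, 0.3]
finger_gap: 0.999
grasp_force: 0.0
wrist
3443 [  271   195   102   146 11583] M [ 470.4 -266.5   82.5] ang [-0.07253405  0.36659039] med 0.3281086499065019 F [ 470.3 -265.8  177.5]
cup_blue 0.89 [[431.8, -307.4, 38.2], [466.5, -302.1, 66.4], [505.3, -279.5, 84.1]]
cup_white 0.61 [[434.6, -307.1, 22.1], [468.2, -302.3, 35.7], [502.5, -286.5, 52.5]]
side
3486 [ 266  245   62   89 4208] M [ 471.5 -267.    82.7] ang [0.12530699 0.43391993] med 0.5756689121856502 F [ 471.7 -266.3  177.7]
cup_blue 0.67 [[431.1, -308.0, 53.8], [462.7, -300.8, 67.0], [506.5, -270.9, 78.7]]
cup_white 0.81 [[430.2, -307.8, 22.9], [463.7, -300.0, 37.3], [509.5, -262.3, 54.1]]
```

View pics/f_side.png

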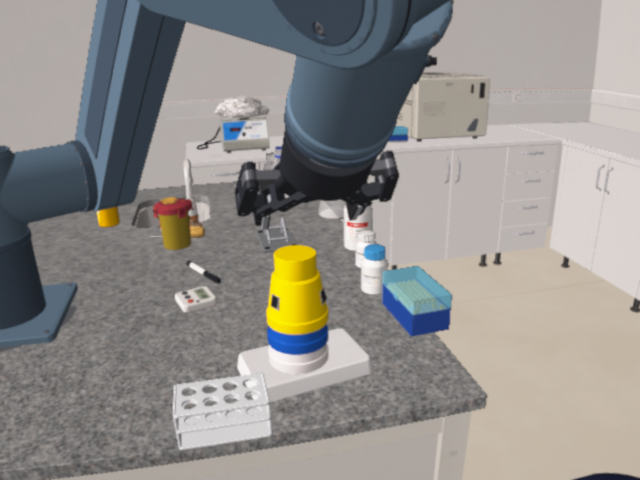

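The stack at (297,310) stands upright. The yellow mouth is at z 82.5 (fully home is 82), the bottles are undisturbed and the robot is clear.

```bash
python3 -c "
from cell import manip
print(manip.sign_off())"
```

```text
the job is handed in; nothing more can be done
None
```

The three cups are nested mouth down on the tray, white, then blue, then yellow, each pressed to its hard stop; I read at most about 31 N while pressing. I handed the job in at about 21 s, with the robot clear and the two bottles untouched.

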